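Clear the way to the kitchen timer, set its pointer to the tab and start it

ROBOT

A 6-joint arm with a two-finger parallel gripper is mounted at the origin on the work surface. World frame = base frame: x ahead of the robot, y to its left, z up, the work surface at z = 0. Lengths are in mm, angles in rad, forces in N, time in s.
With the tool pointing down it reaches from about 250 to 800 mm from the base axis. Payload 8.5 kg.
Tool frame: the origin (TCP) lies between the finger pads; the fingertips stand 22 mm ahead of it and the grasp point (between the pads) lies 3 mm ahead of it (tcp_to_tips is the distance from the TCP to the fingertips, in mm); z points along the fingers, y is the line along which they close (so a half turn about z gives the same grasp; the last joint's range is limited). The gripper opens to 85 mm and grips with 20 to 120 N. Pads are 22 mm wide; open, the fingers measure 114 mm over their backs; the gripper's body (76 mm by 85 mm) begins 54 mm behind the grasp point. The pads swing forward as they close: fully open they stand 13 mm farther back than shut.
Start: joints at [1.157, 0.238, -0.013, 1.319, 0, 1.571], TCP at [211.079, 480.652, 253.276] pointing down, gripper open.
Joint ranges: [-2.66, 2.66], [-1.03, 1.9], [-1.14, 1.46], [-1.82, 2.27], [-1.45, 1.34], [-3.14, 3.14]. Speed limits (rad/s): [2.22, 2.22, 2.79, 3.14, 3.14, 3.14].

INTERFACE

Orientations are given as a 3x3 rotation matrix whose columns are the frame's x, y, z axes.
In Python, from rig import * gives the robot as it stands.
- The arm moves only by the shell command python3 -m inch 'ROWS'. ROWS is JSON, a list of rows, each a list of 3 entries, a list of its own where there are three numbers: the shift along the tool's x, y, z in cm, then the turn about the tool's z in rad, then the opening, from 0 (shut) to 1 (fully open). A call has exactly 10 rows; each row shifts and turns the commanded pose from where the row before left it, along the tool's axes as they then stand; what a row does not reach is not made up. A row lasts 1/12 s, in which the tool goes at most 41.7 mm and 7.16 degrees, less where a joint would pass 70% of its speed; a pose out of reach is approached as far as the arm can. A call is refused whole if a number of a shift passes 4.17 or a number of a turn 0.125, either way. A call with a gripper value outside its range is refused whole. The fingers move at their own pace and stop on an object; the grip force is fixed at half the most. Time passes only in rows, so rows that do not move let the fingers close, or fill a call up. It gives the time, the measured TCP pose, the force, the opening and the grip force at its end, in the units of the state.
- state(): the state, without advancing time (a new reading comes with each control period).
- read_camera(name): name is "scene" or "side" or "wrist"; returns the picture (420x560x3 uint8, blue, green, red); there is no depth.
- camera_info(name): a dict with "fx", "fy", "cx", "cy" (pixels), "rvec" (rotation vector, rad) and "tvec" (3), from world to camera coordinates, as OpenCV has them. Camera axes: x right, y down, z forward; pixel columns grow to the right and rows downward; lengths in mm; the calibration is good to about 2 mm. A picture is of the moment at which its call begins: read the wrist's pose just before it. camera_info takes no time and is no camera call; for the wrist camera it gives the pose at the moment of the call.
- sign_off(): hands the job in; it is judged then, once.
The state is a dict: "time": time; "qpos": joint angles; "qvel": joint speeds; "tau": joint torques, N m; "eef_pos": TCP position; "eef_rot": TCP orientation; "contact_force": force on the tool from outside, world axes, zero at the start; "torque": the same for the moment, N m; "finger_gap": finger opening in mm; "grasp_force": force on a finger pad.
Only numpy, scipy, OpenCV 4.12 (cv2) and the standard library are available. Lean on these libraries where they do the work, as an engineer would, in place of code of your own. Each camera call takes 0.05 s, during which the arm holds its last target. There are 200 camera calls.

TASK

Get the kitchen timer going. First clear the way to it: stand the yellow mug upright in the bamboo tray, and swing shut the clear lid that leans over the timer. Then turn the timer's dial until the pointed end of its grip faces the small raised tab on the metal ring around it (the ring itself stays as it is), and only then press the round start button on top of the timer all the way down and let it come up again; leave everything else where it stands.

Things in the scene. Friction and masses are not known exactly. Their poses are not given: they have to be found in the camera images.
- mug: loose yellow ceramic mug, straight round wall 64 mm across, 80 mm tall, wall 4 mm, open top, with one handle on its own +y side reaching 37 mm beyond the wall; 0.15 to 0.31 kg. Origin: centre of its underside, z up. It stands in front of the timer; grip it across the wall along its own x axis.
- tray: bamboo tray 200 x 280 mm (its x, y), 18 mm tall, rim 6 mm wide, floor 6 mm thick, open top; fixed. Origin: centre of its underside, z up. The jar stands in one end of it (-y end), the rest is free.
- timer: black plastic wedge-shaped timer, fixed, 145 mm deep (x) x 130 mm wide (y) x 95 mm tall. Origin: centre of its underside; its front faces its own -x. The front face rises from 25 mm high at its front edge to 95 mm, sloping 35 degrees from level; behind it lies a flat top 45 mm deep with the start button.
- dial_grip (a point): grip point on the dial's axis, 36 mm off the sloping face. Axes turn with the dial: z out of the face (35 degrees from vertical, leaning to the front), x to the pointed end of the grip bar, y across it. The dial: grey disc 66 mm across, top 12 mm off the face, with a white bar 16 mm thick, 12 to 40 mm off the face, blunt end 24 mm and pointed end 30 mm from the axis.
- dial (a joint): angle of the dial, rad, stiff with friction, free within -2.8 to 2.8: 0 = pointed end straight up the slope, growing anticlockwise as seen looking at the face.
- tab (a point): middle of the top of the small raised black tab, 10 x 10 mm, on the flat aluminium ring (94 mm across) around the dial; 40.5 mm from the dial's axis, 11 mm off the sloping face (lower than the dial's disc).
- bezel (a joint): angle of the ring with the tab, rad, measured like the dial's; very stiff, must stay as it is. The dial is set when its angle equals this one.
- start (a joint): how far the start button is pushed in, m: 0 = up, 0.006 = fully down; springy, 5 N
- start_top (a point): centre of the top of the round grey start button, 26 mm across, 113 mm above the table on the flat top of the timer; pushed straight down.
- box: fixed clear acrylic box beside the timer, 100 x 140 mm (its x, y), 70 mm tall, open top under its lid. Origin: centre of its underside. The lid's hinge runs along its +x rim, which is the side nearest the timer; the closed lid's free edge is on its -x side.
- lid (a joint): opening angle of the clear lid, rad: 0 = shut (level on the box), 2.1 = fully open, leaning over the timer. It turns freely and falls shut by itself once it is pushed back past upright (below about 1.4).
- lid_hinge (a point): middle of the lid's hinge line, 70 mm above the table
- lid_edge (a point): middle of the lid's free edge (a finger lip 60 mm long), 115 mm from the hinge line; the lid is 5 mm thick and 140 mm wide.
- jar: bystander: closed glass jar 50 mm across, 75 mm tall, standing in the tray; origin centre of underside
- opener: bystander: flat steel bottle opener about 125 mm long, 7 mm thick, lying along its x; origin underside near its middle
- shaker: bystander: steel salt shaker 38 mm across, 74 mm tall; origin centre of underside
- tin: bystander: tin 56 mm across, 90 mm tall; origin centre of underside
- eggcup: bystander: white egg cup 46 mm across, 55 mm tall; origin centre of underside
- spoon: bystander: steel spoon lying along its x; origin underside of its middle
- bowl: bystander: white bowl 120 mm across, 50 mm tall; origin centre of underside

How it is judged (in metres and radians):
On the way, in this order (a step that is already met when the one before it is completed fails the run):
1. the way is clear: the mug stands in the tray and the lid is shut (x of mug in the frame of tray between -0.066 and 0.066 m and y of mug in the frame of tray between -0.106 and 0.106 m and z of mug in the frame of tray below 0.011 m and angle between mug's own z axis and vertical below 0.1 rad and linear speed of mug below 0.02 m/s and value of joint lid below 0.08 rad), for 0.2 s.
2. the dial's pointed end faces the tab (y of tab in the frame of dial_grip between -0.005 and 0.005 m and x of tab in the frame of dial_grip above 0.02 m), for 0.3 s.
3. the start button is pushed down (value of joint start above 0.0045 m), for 0.05 s.
At the end, for the whole second after the job is handed in: Mug upright (6 degrees), still, on the tray floor inside its rim; lid shut (0.08 rad); the line of the dial's pointed end falls on the tab (middle of the tab within 5 mm of it); start button up again, having been pushed at least 4.5 mm down after the dial was set (all of step 1 and all of step 2 and value of joint start below 0.0015 m); the robot touches nothing.
It fails at once if the ring with the tab is turned (distance of tab from where it was at the start of the episode above 0.005 m).
It fails at once if the start button is pushed before the dial faces the tab (value of joint start above 0.003 m and not (y of tab in the frame of dial_grip between -0.005 and 0.005 m and x of tab in the frame of dial_grip above 0.02 m)).
It fails at once if the mug is tipped over (angle between mug's own z axis and vertical above 0.7 rad).
It fails at once if a bystander is shoved away (3 cm) or knocked over (distance of any of jar, opener, shaker, tin, eggcup, spoon, bowl from where it was at the start of the episode above 0.03 m or angle between any of jar, shaker, tin, eggcup, bowl's own z axis and vertical above 0.5 rad).
It also fails if it takes over 72 s, if anything falls off the work surface, if the arm or the gripper's body presses on something with over 40 N, if the wrist force passes 120 N, or if a joint passes its speed limit or range.

## Working session

There is one attempt and no reset: what is moved stays moved. The work goes in short steps, Python scripts to look and compute and a shell command to move; the robot and the scene stay as the last step left them, time stands still between calls to the robot, and variables do not carry over. Pictures are saved under pics/ and viewed, at most 10 in all, crops included, and the job is handed in when it is done.

```bash
ls; mkdir -p pics; python3 - <<'E'
from rig import *
import cv2
s=state();print(s['time'],s['eef_pos'],s['eef_rot'],s['finger_gap'])
for n in ("scene","side","wrist"):
    i=camera_info(n);print(n,i)
    cv2.imwrite(f"pics/{n}0.png",read_camera(n))
E
```

```text
pics
0.0 [210.95512344 480.35916216 252.68589479] [[-9.15602336e-01  4.02084642e-01 -5.50018034e-04]
 [ 4.02085018e-01  9.15601418e-01 -1.29638540e-03]
 [-1.76593694e-05 -1.40812752e-03 -9.99999008e-01]] 85.53633814393052
scene {'fx': 511.93307910671786, 'fy': 511.93307910671786, 'cx': 280.43333104389836, 'cy': 208.33960711077725, 'rvec': array([ 0.84762255,  2.42738007, -1.17335791]), 'tvec': array([ 421.15315097, -122.50303367, 1790.1972929 ])}
side {'fx': 413.62168809039804, 'fy': 413.62168809039804, 'cx': 279.508515739212, 'cy': 203.00658918287272, 'rvec': array([ 2.26480068, -0.70138998,  0.27345869]), 'tvec': array([-478.58410848,  294.06664481,  825.25716764])}
wrist {'fx': 334.1190912159538, 'fy': 334.1190912159538, 'cx': 277.9062985381394, 'cy': 209.52709420488432, 'rvec': array([-2.44030952, -1.59410683, -0.20833665]), 'tvec': array([-524.55914304,  -32.83111781,  378.34691381])}
```

View pics/scene0.png

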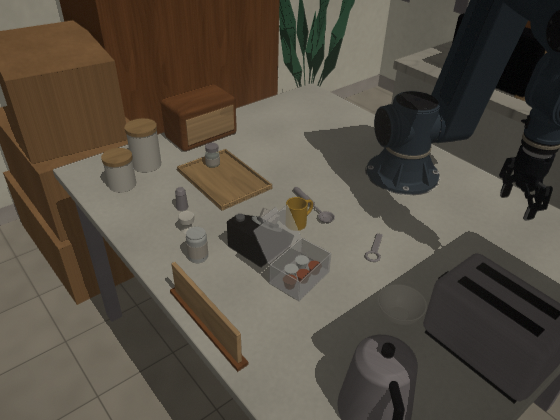

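View pics/side0.png

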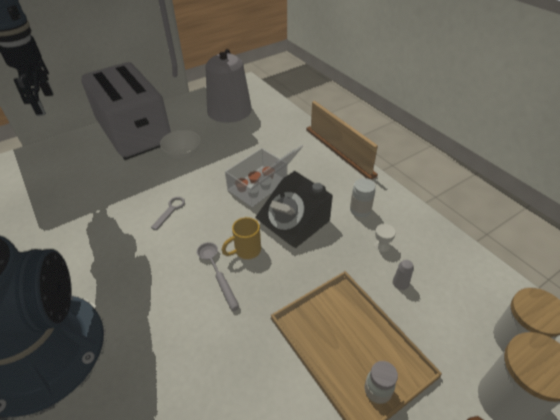

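The scene picture shows the timer at about (258,240), the mug at (298,212), the tray at (225,178) and the box at (300,268). In the side picture the timer is at (295,210), the mug at (246,238), the tray at (355,345), and the lid leans open at (288,160). I'll enlarge both.

```bash
python3 - <<'E'
import cv2
a=cv2.imread("pics/side0.png")[135:285,190:390];cv2.imwrite("pics/sideC.png",cv2.resize(a,None,fx=4,fy=4,interpolation=cv2.INTER_CUBIC))
a=cv2.imread("pics/scene0.png")[140:300,160:360];cv2.imwrite("pics/sceneC.png",cv2.resize(a,None,fx=3.75,fy=3.75,interpolation=cv2.INTER_CUBIC))
E
```

```text
(no output)
```

View pics/sideC.png

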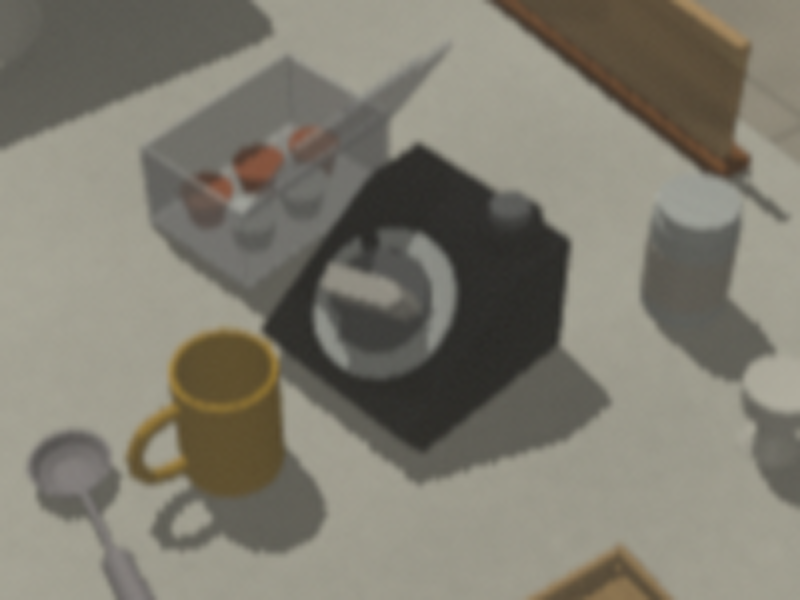

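View pics/sceneC.png

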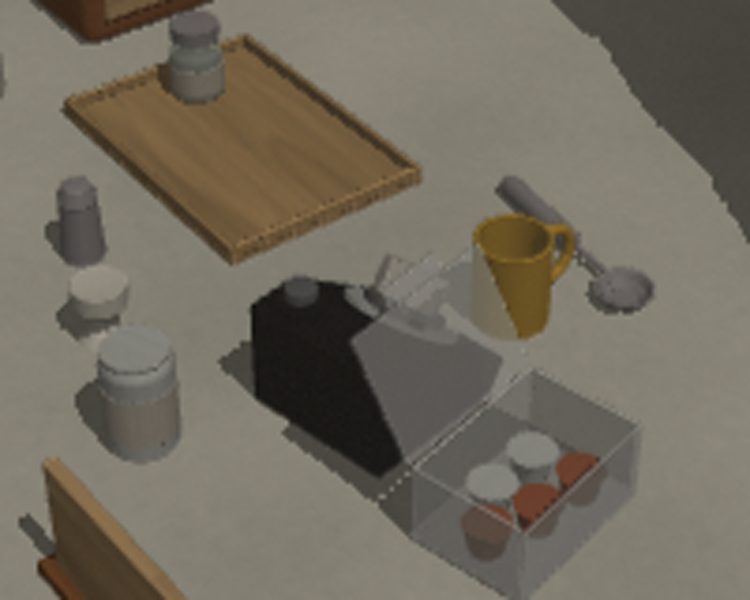

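The side crop shows the mug rim centred at (224,371) with its handle pointing left, the button at (510,203), the ring centre at (385,304), the tab near (370,240) and the dial bar at (330,280)–(410,303). The scene crop gives the tray corners (245,37), (420,172), (233,255), (66,103) and the lid's hinge end near (530,372).

```bash
cat > h.py <<'E'
import numpy as np, cv2
from rig import *
def cam(n):
    i=camera_info(n) if isinstance(n,str) else n
    K=np.array([[i['fx'],0,i['cx']],[0,i['fy'],i['cy']],[0,0,1]])
    R=cv2.Rodrigues(i['rvec'])[0]; return K,R,np.array(i['tvec'])
def ray(n,p):
    K,R,t=cam(n); d=R.T@np.linalg.inv(K)@[p[0],p[1],1]; return -R.T@t,d/np.linalg.norm(d)
def onz(n,p,z):
    c,d=ray(n,p); return c+d*(z-c[2])/d[2]
def proj(n,X):
    K,R,t=cam(n); x=K@(R@np.array(X)+t); return x[:2]/x[2]
def tri(obs):
    A=0;b=0;
    for n,p in obs:
        c,d=ray(n,p);P=np.eye(3)-np.outer(d,d);A=A+P;b=b+P@c
    return np.linalg.solve(A,b)
S=lambda u,v:(190+u/4,135+v/4)
C=lambda u,v:(160+u/3.75,140+v/3.75)
E
python3 - <<'E'
from h import *
np.set_printoptions(precision=1,suppress=True)
for l,n,p,z in [("mugtop","side",S(224,371),80),("mugtop","scene",C(513,238),80),("mugbot low edge","side",S(232,495),0),("handle mid","side",S(140,455),40),("handle","scene",C(567,252),45),
 ("button","side",S(510,203),113),("button","scene",C(302,287),113),
 ("T back right top","side",S(570,240),95),("T back left top","side",S(420,145),95),("T front right bot","side",S(422,452),0),("T front left","side",S(263,328),0),("T frontleft z25","side",S(263,328),25),
 ("Tbackleft bot","scene",C(380,478),0),("Tback right top","scene",C(252,305),95),
 ("tray","scene",C(245,37),18),("tray","scene",C(420,172),18),("tray","scene",C(233,252),18),("tray","scene",C(66,103),18),("tray","side",(345,275),18),("tray","side",(439,375),18),("tray","side",(273,320),18),
 ("jar","scene",C(195,25),75),("jar","side",(384,373),75),
 ("ring","side",S(385,304),65),("tab","side",S(370,240),75),
 ("box1","scene",C(413,465),70),("box hinge2","scene",C(532,372),70),("box","scene",C(637,428),70),("box","scene",C(522,532),70),
 ("box","side",S(142,152),70),("box","side",S(288,57),70),("box","side",S(390,122),70),("box","side",S(242,212),70),
 ("tin","side",S(702,200),90),("shaker","side",(405,265),74),("eggcup","side",S(790,385),55),("spoonbowl","side",S(70,465),5),("spoon","side",(235,305),5)]:
    X=onz(n,p,z);print(f"{l:18s}{n:6s}",X)
for n in("side","scene","wrist"): print(n, ray(n,(280,210)))
E
```

```text
mugtop            side   [474.7 -18.2  80. ]
mugtop            scene  [473.8 -11.9  80. ]
mugbot low edge   side   [460.1 -40.9   0. ]
handle mid        side   [417.8 -13.9  40. ]
handle            scene  [420.2  -5.1  45. ]
button            side   [671.5 -26.9 113. ]
button            scene  [664.  -28.9 113. ]
T back right top  side   [693.7 -58.5  95. ]
T back left top   side   [670.9  64.4  95. ]
T front right bot side   [571.6 -78.5   0. ]
T front left      side   [546.7  64.1   0. ]
T frontleft z25   side   [535.4  43.3  25. ]
Tbackleft bot     scene  [669.1  71.4   0. ]
Tback right top   scene  [692.7 -52.5  95. ]
tray              scene  [ 416.6 -471.9   18. ]
tray              scene  [ 421.7 -193.9   18. ]
tray              scene  [ 615.3 -198.2   18. ]
tray              scene  [ 611.6 -474.9   18. ]
tray              side   [ 608.7 -215.5   18. ]
tray              side   [ 605.8 -483.6   18. ]
tray              side   [ 415.4 -216.8   18. ]
jar               scene  [ 491.9 -438.1   75. ]
jar               side   [ 500.5 -435.9   75. ]
ring              side   [588.5 -15.1  65. ]
tab               side   [606.8  27.5  75. ]
box1              scene  [686.9 131.7  70. ]
box hinge2        scene  [558.6 108.9  70. ]
box               scene  [539.1 199.2  70. ]
box               scene  [669.  225.6  70. ]
box               side   [533.5 187.6  70. ]
box               side   [667.5 218.6  70. ]
box               side   [685.5 118.8  70. ]
box               side   [557.5  99.7  70. ]
tin               side   [786.9 -73.5  90. ]
shaker            side   [ 698.6 -294.8   74. ]
eggcup            side   [ 750.  -195.6   55. ]
spoonbowl         side   [390.1  30.2   5. ]
spoon             side   [ 371.6 -134.8    5. ]
side (array([ 193.7, -586.6,  784.2]), array([ 0.4,  0.6, -0.7]))
scene (array([1284. ,  872.6,  993.5]), array([-0.5, -0.6, -0.6]))
wrist (array([150.5, 507.3, 373.5]), array([ 0.2, -0.1, -1. ]))
```

View pics/wrist0.png

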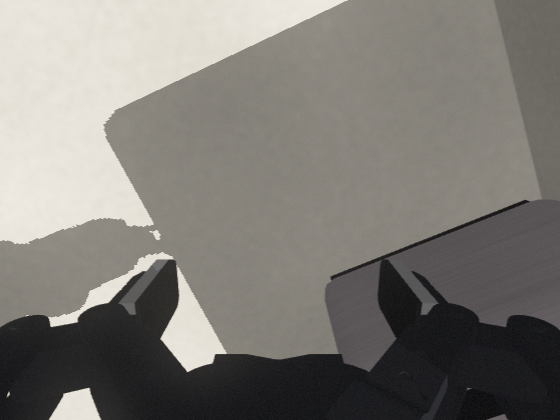

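The wrist picture shows only the table and the toaster so far. The mug is near (474,-15) with its handle toward -x, so I'll hover over it and look down.

```bash
python3 -m inch '[[[0,0,0],-0.109,1],[[0,0,0],-0.109,1],[[0,0,0],-0.109,1],[[-2,-3.3,0],0,1],[[-2,-3.3,0],0,1],[[-2,-3.3,0],0,1],[[-2,-3.3,0],0,1],[[-2,-3.3,0],0,1],[[-2,-3.3,0],0,1],[[-2,-3.3,0],0,1]]'
python3 -m inch '[[[-2,-3.3,0],0,1],[[-2,-3.3,0],0,1],[[-2,-3.3,0],0,1],[[-2,-3.3,0],0,1],[[-2,-3.3,0],0,1],[[-2,-3.3,0],0,1],[[-2,-3.3,0],0,1],[[0,0,0],0,1],[[0,0,0],0,1],[[0,0,0],0,1]]'
python3 - <<'E'
from h import *
import json
s=state();print(s['time'],s['eef_pos'],s['eef_rot'])
i=camera_info("wrist");im=read_camera("wrist");cv2.imwrite("pics/w1.png",im)
json.dump({k:np.array(v).tolist() for k,v in i.items()},open("w1.json","w"))
E
```

```text
time: 0.98
eef_pos: [330.7, 236.6, 253.3]
eef_rot: [[-0.996, 0.086, 0.0], [0.086, 0.996, -0.0], [-0.0, -0.0, -1.0]]
contact_force: [1.2, 0.9, -1.2]
finger_gap: 85.4
grasp_force: 0.0
time: 1.82
eef_pos: [449.6, -3.9, 253.0]
eef_rot: [[-0.996, 0.088, -0.001], [0.088, 0.996, 0.0], [0.001, 0.0, -1.0]]
contact_force: [0.7, 0.4, -0.3]
finger_gap: 85.2
grasp_force: 0.0
1.8167 [449.57240209  -3.90446594 252.99370606] [[-9.96138736e-01  8.77864519e-02 -1.07566467e-03]
 [ 8.77862333e-02  9.96139305e-01  2.48853416e-04]
 [ 1.09335782e-03  1.53463978e-04 -9.99999391e-01]]
```

View pics/w1.png

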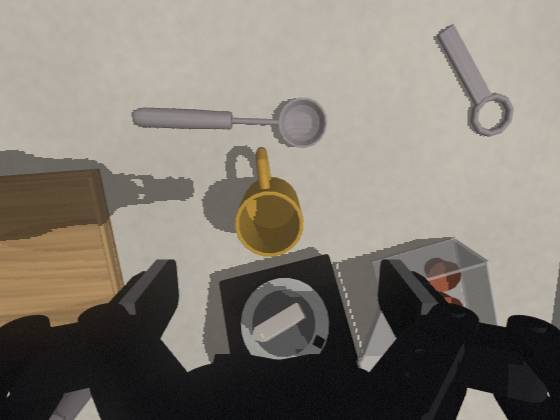

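The wrist picture shows the mug rim centred at (269,222), its handle pointing up to (262,150), and the near tray corner at (100,170). On the timer the ring centre is (285,322), the bar runs (255,333)–(303,309), the black tab is at (319,342), and the front corners are (220,281) and (329,255).

```bash
python3 - <<'E'
from h import *
import json
np.set_printoptions(precision=1,suppress=True)
w=json.load(open("w1.json"))
for l,p,z in [("mug",(269,222),80),("handle tip",(262,150),55),("Tfr",(220,281),25),("Tfl",(329,255),25),("ring",(285,322),63),("tab",(319,342),72),("barL",(255,333),85),("barR",(303,309),85),("traycorner",(100,170),18),("box",(456,238),70),("box-+",(375,262),70),("spoon bowl",(302,123),8),("spoon end",(135,117),8)]:
    print(l,onz(w,p,z))
a=cv2.imread("pics/w1.png")[240:370,200:350];cv2.imwrite("pics/w1c.png",cv2.resize(a,None,fx=4.5,fy=4.5,interpolation=cv2.INTER_CUBIC))
E
```

```text
Traceback (most recent call last):
  File "h.py", line 10, in onz
    c,d=ray(n,p); return c+d*(z-c[2])/d[2]
        ~~~^^^^^
  File "h.py", line 8, in ray
    K,R,t=cam(n); d=R.T@np.linalg.inv(K)@[p[0],p[1],1]; return -R.T@t,d/np.linalg.norm(d)
          ~~~^^^
  File "h.py", line 6, in cam
    R=cv2.Rodrigues(i['rvec'])[0]; return K,R,np.array(i['tvec'])
      ~~~~~~~~~~~~~^^^^^^^^^^^
cv2.error: OpenCV(4.12.0) :-1: error: (-5:Bad argument) in function 'Rodrigues'
> Overload resolution failed:
>  - src is not a numpy array, neither a scalar
>  - Expected Ptr<cv::UMat> for argument 'src'
```

```bash
sed -i "s/Rodrigues(i\['rvec'\])/Rodrigues(np.array(i['rvec']))/" h.py; python3 - <<'E'
from h import *
import json
np.set_printoptions(precision=1,suppress=True)
w=json.load(open("w1.json"))
for l,p,z in [("mug",(269,222),80),("handle tip",(262,150),55),("Tfr",(220,281),25),("Tfl",(329,255),25),("ring",(285,322),63),("tab",(319,342),72),("barL",(255,333),85),("barR",(303,309),85),("traycorner",(100,170),18),("box",(456,238),70),("box-+",(375,262),70),("spoon bowl",(302,123),8),("spoon end",(135,117),8)]:
    print(l,onz(w,p,z))
a=cv2.imread("pics/w1.png")[240:370,200:350];cv2.imwrite("pics/w1c.png",cv2.resize(a,None,fx=4.5,fy=4.5,interpolation=cv2.INTER_CUBIC))
E
```

```text
mug [473.  -13.7  80. ]
handle tip [409.4 -14.9  55. ]
Tfr [555.1 -79.2  25. ]
Tfl [534.1  46.7  25. ]
ring [589.7  -8.2  63. ]
tab [610.5  25.6  72. ]
barL [584.8 -38.1  85. ]
barR [562.3  11.2  85. ]
traycorner [ 418.2 -191.4   18. ]
box [507.8 163.6  70. ]
box-+ [526.   85.6  70. ]
spoon bowl [388.7  27.6   8. ]
spoon end [ 367.2 -147.5    8. ]
```

View pics/w1c.png

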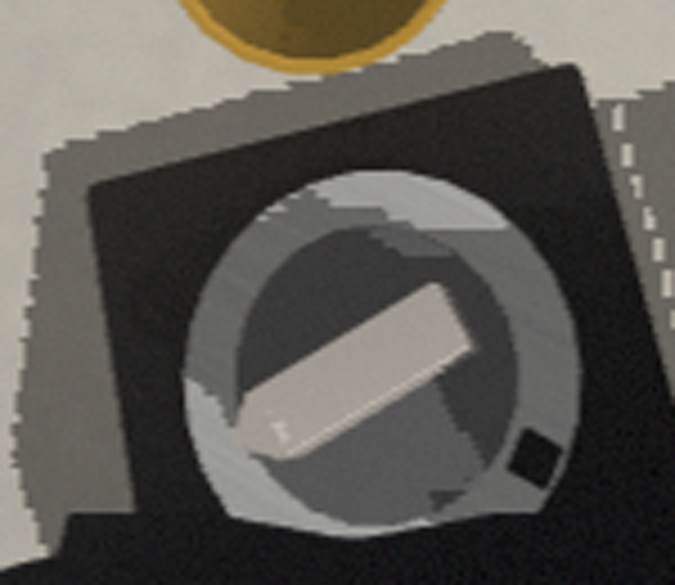

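The pointed end of the bar is the tapered left end at about (253,336), the blunt end is at (301,311) and the tab is at (319,342). The dial therefore has to turn anticlockwise. The mug comes first.

```bash
python3 -m inch '[[[-1.2,-0.4,0],0,1],[[-1.2,-0.4,0],0,1],[[0,0,0],0,1],[[0,0,3.5],0,1],[[0,0,3.5],0,1],[[0,0,3.5],0,1],[[0,0,3.5],0,1],[[0,0,3.5],0,1],[[0,0,3],0,1],[[0,0,0],0,1]]'
python3 -m inch '[[[0,0,0],0,0.5],[[0,0,0],0,0.5],[[0,0,0],0,0.5],[[0,0,0],0,0.5],[[0,0,0],0,0.5],[[0,0,0],0,0.5],[[0,0,0],0,0.5],[[0,0,0],0,0.5],[[0,0,0],0,0.5],[[0,0,0],0,0.5]]'
python3 - <<'E'
from h import *
import json
np.set_printoptions(precision=2,suppress=True)
w=json.load(open("w1.json"))
yaw=np.radians(9.5);c,s=np.cos(yaw),np.sin(yaw);Rt=np.array([[c,-s,0],[s,c,0],[0,0,1]])
T=np.array([613.5,-4.4,0]);n=Rt@[-np.sin(.6109),0,np.cos(.6109)];u=Rt@[np.cos(.6109),0,np.sin(.6109)];y=Rt@[0,1,0]
P=T+Rt@[-22.5,0,60];print("axis",P,n,u,y)
def onface(p,h):
    cc,d=ray(w,p);X=cc+d*(((P+h*n)-cc)@n)/(d@n);r=X-P-h*n;return r@u,r@y
for l,p,h in[("ring",(285,322),6),("tab",(318.9,341.6),11),("tip",(253.3,336.7),40),("blunt",(300.8,310.7),40),("ringtop",(281.8,277.8),6),("ringleft",(241,324),6),("ringright",(329,322.5),6)]:
    a,b=onface(p,h);print(l,a,b,np.hypot(a,b),np.arctan2(b,a))
E
```

```text
time: 2.7
eef_pos: [469.9, -13.4, 43.7]
eef_rot: [[-0.996, 0.086, -0.008], [0.086, 0.996, 0.0], [0.008, -0.001, -1.0]]
contact_force: [-1.8, 0.7, -0.9]
finger_gap: 85.4
grasp_force: 0.0
time: 3.53
eef_pos: [474.6, -13.9, 50.0]
eef_rot: [[-0.996, 0.087, 0.004], [0.087, 0.996, -0.0], [-0.004, 0.0, -1.0]]
contact_force: [-0.4, 0.2, 9.1]
finger_gap: 62.9
grasp_force: 66.5
axis [591.31  -8.11  60.  ] [-0.57 -0.09  0.82] [0.81 0.14 0.57] [-0.17  0.99  0.  ]
ring 0.4713771995355893 0.5121721717735763 0.6960724084326835 0.826851702432304
tab 26.03177860829793 30.62079549806948 40.190628440546064 0.8662244880414828
tip 8.296272341290827 -28.00387914210366 29.206940643730825 -1.282779397541424
blunt -5.114578041706683 21.672433073695068 22.26776288445923 1.8025506639036688
ringtop -45.13298808027109 6.918100298254167 45.660121821898336 2.9894939270855687
ringleft -7.45564361495998 -46.186454864580305 46.78434818046744 -1.7308406072647604
ringright 10.51388744029294 45.09457727939457 46.30402497747295 1.3417364432960797
```

The mug is gripped. The dial fit agrees with the given sizes: tab at 0.87 rad, pointer at about -1.28 rad. Now I'll lift and carry the mug to the tray at (513,-285).

```bash
python3 -m inch '[[[0,0,-1.5],0,0.5],[[0,0,-2.5],0,0.5],[[0,0,-2.5],0,0.5],[[0,0,-1.5],0,0.5],[[-0.4,-1.7,0],0,0.5],[[-0.8,-3.3,0],0,0.5],[[-0.8,-3.3,0],0,0.5],[[-0.8,-3.3,0],0,0.5],[[-0.8,-3.3,0],0,0.5],[[-0.8,-3.3,0],0,0.5]]'
python3 -m inch '[[[-0.8,-3.3,0],0,0.5],[[-0.8,-3.3,0],0,0.5],[[-0.5,-1.9,0],0,0.5],[[0,0,0],0,0.5],[[0,0,0],0,0.5],[[0,0,2],0,0.5],[[0,0,2],0,0.5],[[0,0,2],0,0.5],[[0,0,0],0,0.5],[[0,0,0],0,0.5]]'
```

```text
time: 4.37
eef_pos: [501.3, -200.8, 129.1]
eef_rot: [[-0.996, 0.087, 0.001], [0.087, 0.996, -0.0], [-0.001, -0.0, -1.0]]
contact_force: [0.9, -0.0, -2.7]
finger_gap: 62.8
grasp_force: 66.5
time: 5.2
eef_pos: [514.1, -284.1, 68.2]
eef_rot: [[-0.996, 0.086, -0.002], [0.086, 0.996, 0.001], [0.002, 0.001, -1.0]]
contact_force: [0.1, -0.3, -1.4]
finger_gap: 62.5
grasp_force: 66.6
```

```bash
python3 -m inch '[[[0,0,0.5],0,0.5],[[0,0,0.4],0,0.5],[[0,0,0.3],0,0.5],[[0,0,0],0,0.5],[[0,0,0],0,0.5],[[0,0,0],0,0.5],[[0,0,0],0,0.5],[[0,0,0],0,0.5],[[0,0,0],0,0.5],[[0,0,0],0,0.5]]'
```

```text
time: 6.03
eef_pos: [514.8, -285.6, 56.4]
eef_rot: [[-0.996, 0.087, 0.0], [0.087, 0.996, -0.0], [-0.0, -0.0, -1.0]]
contact_force: [-0.0, 0.8, -1.8]
finger_gap: 63.0
grasp_force: 66.7
```

```bash
python3 -m inch '[[[0,0,0.2],0,0.5],[[0,0,0],0,0.5],[[0,0,0],0,1],[[0,0,0],0,1],[[0,0,0],0,1],[[0,0,0],0,1],[[0,0,-2],0,1],[[0,0,-4],0,1],[[0,0,-4],0,1],[[0,0,-4],0,1]]'
python3 -m inch '[[[0,0,-4],0,0.3],[[-1.2,3,0],0,0],[[-1.3,2.7,0],0,0],[[-1.3,2.7,0],0,0],[[-1.3,2.7,0],0,0],[[-1.3,2.7,0],0,0],[[-1.3,2.7,0],0,0],[[-1.3,2.7,0],0,0],[[-1.3,2.7,0],0,0],[[-1.3,2.7,0],0,0]]'
python3 - <<'E'
from h import *
s=state();R=s['eef_rot'];p=s['eef_pos'];print(s['time'],p)
print(np.round(R.T@(np.array([641.5,1,157])-p)/10,2), "push d", np.round(R.T@np.array([-.17,.985,0]),3))
E
```

```text
time: 6.87
eef_pos: [514.4, -285.3, 195.5]
eef_rot: [[-0.996, 0.087, -0.001], [0.087, 0.996, 0.001], [0.001, 0.0, -1.0]]
contact_force: [1.7, -1.4, -0.4]
finger_gap: 85.5
grasp_force: 0.0
time: 7.7
eef_pos: [652.3, -49.1, 234.1]
eef_rot: [[-0.996, 0.087, -0.0], [0.087, 0.996, -0.0], [0.0, -0.0, -1.0]]
contact_force: [0.7, 0.4, 0.4]
finger_gap: -0.3
grasp_force: 0.0
7.7 [652.28735326 -49.13360029 234.07336552]
[1.51 4.9  7.71] push d [ 0.255  0.967 -0.   ]
```

```bash
python3 -m inch '[[[0.5,1.6,0],0,0],[[0.5,1.6,0],0,0],[[0.5,1.7,0],0,0],[[0,0,2.6],0,0],[[0,0,2.6],0,0],[[0,0,2.5],0,0],[[0,0,0],0,0],[[0.4,1.5,0],0,0],[[0.4,1.5,0],0,0],[[0.4,1.5,0],0,0]]'
python3 -m inch '[[[0.5,2,0],0,0],[[0.5,2,0],0,0],[[0.5,2,0],0,0],[[0.5,2,0],0,0],[[0.5,1.8,0],0,0],[[0,0,0],0,0],[[0,0,-3],0,0],[[0,0,-3],0,0],[[0,0,-3],0,0],[[0,0,-3],0,0]]'
```

```text
time: 8.53
eef_pos: [633.4, 46.6, 159.0]
eef_rot: [[-0.996, 0.087, 0.002], [0.087, 0.996, 0.0], [-0.002, 0.0, -1.0]]
contact_force: [0.7, -1.4, 1.5]
finger_gap: 0.2
grasp_force: 0.8
time: 9.37
eef_pos: [616.1, 146.0, 279.8]
eef_rot: [[-0.996, 0.086, 0.001], [0.086, 0.996, 0.0], [-0.001, 0.0, -1.0]]
contact_force: [0.4, 0.6, -0.4]
finger_gap: -0.0
grasp_force: 0.0
```

```bash
python3 -m inch '[[[4,-2,0],0,0.4],[[4,-3,0],0,0.4],[[4,-3,0],0,0.4],[[0,-3,0],0,0.4],[[0,-2,0],0,0.4],[[0,0,0],0,0.4],[[0,0,0],0,0.4],[[0,0,0],0,0.4],[[0,0,0],0,0.4],[[0,0,0],0,0.4]]'
python3 - <<'E'
from h import *
import json
s=state();print(s['time'],s['eef_pos'],s['finger_gap'],s['qpos'])
a=read_camera("side")[130:420,190:460];b=read_camera("scene")[140:300,160:360]
i=camera_info("wrist");c=read_camera("wrist");cv2.imwrite("pics/w2.png",c)
json.dump({k:np.array(v).tolist() for k,v in i.items()},open("w2.json","w"))
m=np.zeros((600,800,3),np.uint8)
m[:430,:400]=cv2.resize(a,(400,430));m[:320,400:]=cv2.resize(b,(400,320));m[320:,420:793]=cv2.resize(c,(373,280))
cv2.imwrite("pics/m2.png",m)
E
```

```text
time: 10.2
eef_pos: [503.0, 37.0, 277.2]
eef_rot: [[-0.996, 0.085, -0.0], [0.085, 0.996, 0.0], [0.0, 0.0, -1.0]]
contact_force: [0.7, -0.2, 0.4]
finger_gap: 33.9
grasp_force: 0.0
10.2 [502.95288659  36.95920377 277.24795603] 33.929777450969205 [ 7.33365427e-02  1.95698331e-01 -8.15507400e-03  1.36706647e+00
  2.83999653e-05  1.58934048e-01]
```

View pics/m2.png

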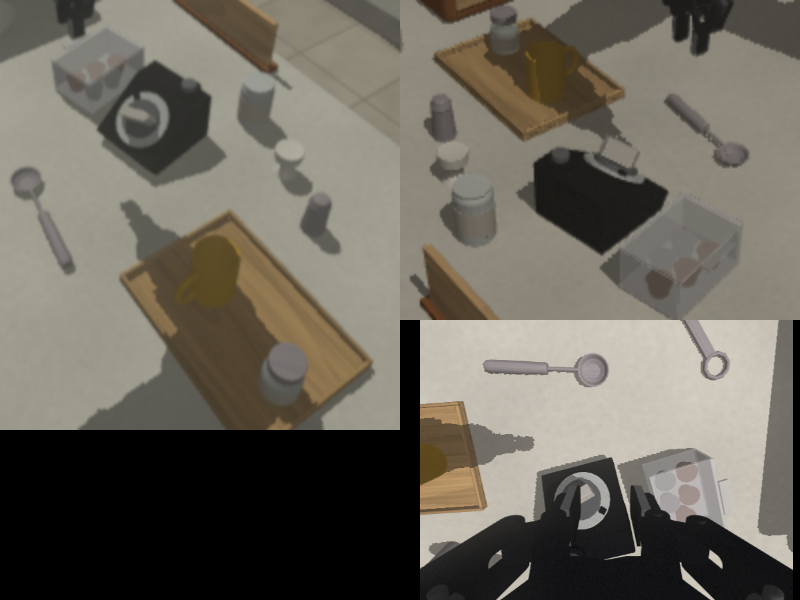

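The mosaic shows the mug standing in the tray (side view, 212,270), the lid shut on the box, and the dial unchanged. Next I'll push the pointed arm of the bar round with the closed fingers. First I'll compute the arc, keeping the fingers clear of the disc.

```bash
cat > dial.py <<'E'
from h import *
yaw=np.radians(9.5);c,s=np.cos(yaw),np.sin(yaw);Rt=np.array([[c,-s,0],[s,c,0],[0,0,1]])
a=np.radians(35);T=np.array([613.5,-4.4,0]);n=Rt@[-np.sin(a),0,np.cos(a)];u=Rt@[np.cos(a),0,np.sin(a)];y=Rt@[0,1,0]
P=T+Rt@[-22.5,0,60]
def onface(w,p,h):
    cc,d=ray(w,p);X=cc+d*(((P+h*n)-cc)@n)/(d@n);r=X-P-h*n;return r@u,r@y
def pose(th,gap=0,rho=16,clear=4,S=11,W=14.5):
    e=np.cos(th)*u+np.sin(th)*y; m=-np.sin(th)*u+np.cos(th)*y
    eh=e[:2]; mh=np.array([-eh[1],eh[0]])/np.hypot(*eh); eh=np.array([mh[1],-mh[0]])
    zt=80.
    for _ in range(30):
        pts=np.array([P+r*e-8*m+h*n for r in np.linspace(0,26,14) for h in np.linspace(12,40,29)])
        pts=pts[pts[:,2]>=zt]
        k=pts[(pts[:,:2]-P[:2])@eh>-5]
        front=(k[:,:2]@mh).min()-gap
        # along: centre on arm's upper part
        along=((P+rho*e+30*n)[:2])@eh
        cen=mh*(front-S)+eh*along
        fp=[cen+i*S*mh+j*W*eh for i in(-1,1) for j in(-1,1)]
        zz=max(P[2]+(12/n[2])-((f-P[:2])@n[:2])/n[2] for f in fp)+clear
        zt=.5*zt+.5*zz
    yawx=np.arctan2(-mh[1],-mh[0])
    return np.array([*cen,zt+22]),yawx,max(k[:,2])-zt
E
python3 - <<'E'
from dial import *
np.set_printoptions(precision=2,suppress=True)
st=state();p0=st['eef_pos'];R=st['eef_rot'];y0=np.arctan2(R[1,0],R[0,0])
prev=p0;py=y0
def row(p,yw):
    global prev,py
    d=p-prev
    x=np.array([np.cos(py),np.sin(py)]);yy=np.array([np.sin(py),-np.cos(py)])
    t=-((yw-py+np.pi)%(2*np.pi)-np.pi)
    print(np.array([d[:2]@x,d[:2]@yy,-d[2]])/10,round(t,3));prev=p;py=yw
p,yw,e=pose(-1.28,gap=12);hov=p.copy();hov[2]=180
row(hov,yw);row(p,yw)
for th in np.linspace(-1.28,.72,19):
    p,yw,e=pose(th);print(round(th,2),p,round(yw,2),"eng",round(e,1),end=' ');row(p,yw)
E
```

```text
[-5.18 -7.18  9.71] -0.492
[ 0.    0.   10.28] -0.0
-1.28 [559.25 -34.62  85.34] -2.74 eng 29.3 [-1.2  -0.   -0.82] -0.0
-1.17 [561.53 -35.74  87.5 ] -2.64 eng 28.9 [-0.16 -0.19 -0.22] -0.095
-1.06 [563.94 -36.61  89.71] -2.54 eng 28.4 [-0.17 -0.19 -0.22] -0.097
-0.95 [566.5  -37.22  91.95] -2.44 eng 27.8 [-0.18 -0.19 -0.22] -0.101
-0.84 [569.2  -37.55  94.21] -2.34 eng 27.2 [-0.19 -0.2  -0.23] -0.105
-0.72 [572.03 -37.56  96.48] -2.23 eng 26.4 [-0.2  -0.2  -0.23] -0.109
-0.61 [574.96 -37.23  98.71] -2.11 eng 25.6 [-0.21 -0.21 -0.22] -0.114
-0.5 [577.96 -36.49 100.88] -2.0 eng 24.8 [-0.22 -0.22 -0.22] -0.119
-0.39 [580.99 -35.32 102.91] -1.87 eng 23.9 [-0.23 -0.23 -0.2 ] -0.124
-0.28 [583.94 -33.68 104.74] -1.74 eng 23.1 [-0.24 -0.23 -0.18] -0.129
-0.17 [586.73 -31.57 106.29] -1.61 eng 22.4 [-0.26 -0.24 -0.15] -0.132
-0.06 [589.24 -29.01 107.48] -1.48 eng 21.9 [-0.27 -0.24 -0.12] -0.135
0.05 [591.58 -26.99 109.29] -1.34 eng 20.6 [-0.18 -0.25 -0.18] -0.136
0.16 [593.92 -25.21 111.96] -1.21 eng 18.3 [-0.12 -0.27 -0.27] -0.135
0.28 [595.87 -22.62 114.24] -1.07 eng 16.1 [-0.17 -0.27 -0.23] -0.132
0.39 [597.36 -19.62 116.02] -0.94 eng 14.3 [-0.19 -0.27 -0.18] -0.129
0.5 [598.21 -16.26 117.19] -0.82 eng 12.9 [-0.22 -0.27 -0.12] -0.124
0.61 [598.66 -12.98 117.89] -0.7 eng 11.7 [-0.21 -0.26 -0.07] -0.119
0.72 [598.58  -9.71 118.05] -0.59 eng 11.0 [-0.22 -0.25 -0.02] -0.114
```

```bash
python3 -m inch '[[[-1.3,-1.8,2.4],0,0],[[-1.3,-1.8,2.4],0,0],[[-1.3,-1.8,2.4],0,0],[[-1.3,-1.8,2.4],0,0],[[0,0,0],-0.123,0],[[0,0,0],-0.123,0],[[0,0,0],-0.123,0],[[0,0,0],-0.123,0],[[0,0,0],0,0],[[0,0,0],0,0]]'
python3 -m inch '[[[0,0,2.5],0,0],[[0,0,2.5],0,0],[[0,0,2.5],0,0],[[0,0,2.5],0,0],[[0,0,0],0,0],[[-0.6,0,-0.3],0,0],[[-0.6,0,-0.3],0,0],[[0,0,0],0,0],[[0,0,0],0,0],[[0,0,0],0,0]]'
python3 - <<'E'
from dial import *
s=state();R=s['eef_rot'];print(s['time'],s['eef_pos'],np.arctan2(R[1,0],R[0,0]),s['contact_force'],s['torque'],pose(-1.28))
E
```

```text
time: 11.18
eef_pos: [548.3, -40.0, 181.1]
eef_rot: [[-0.92, -0.391, -0.0], [-0.391, 0.92, -0.0], [0.0, 0.0, -1.0]]
contact_force: [-0.2, 0.5, -0.1]
finger_gap: 0.3
grasp_force: 0.0
time: 12.02
eef_pos: [560.3, -35.3, 88.6]
eef_rot: [[-0.919, -0.394, 0.002], [-0.394, 0.919, -0.0], [-0.002, -0.001, -1.0]]
contact_force: [-0.2, 0.4, -0.2]
finger_gap: 0.1
grasp_force: 0.0
12.0167 [560.30293932 -35.33106241  88.55821066] -2.7365982934588944 [-0.24629208  0.42808568 -0.15572689] [ 0.01137224  0.0382375  -0.0026002 ] (array([559.24814366, -34.62438767,  85.34266768]), np.float64(-2.735371927195061), np.float64(29.303231803976317))
```

```bash
python3 -m inch '[[[-0.16,-0.19,0],-0.095,0],[[-0.17,-0.19,-0.2],-0.097,0],[[-0.18,-0.19,-0.22],-0.101,0],[[-0.19,-0.2,-0.23],-0.105,0],[[-0.2,-0.2,-0.23],-0.109,0],[[-0.21,-0.21,-0.22],-0.114,0],[[-0.22,-0.22,-0.22],-0.119,0],[[-0.23,-0.23,-0.2],-0.124,0],[[0,0,0],0,0],[[0,0,0],0,0]]'
python3 - <<'E'
from dial import *
s=state();R=s['eef_rot'];print(s['time'],s['eef_pos'],np.arctan2(R[1,0],R[0,0]),s['contact_force'],s['torque'],pose(-.39))
E
```

```text
time: 12.85
eef_pos: [581.2, -36.1, 103.0]
eef_rot: [[-0.301, -0.954, 0.001], [-0.954, 0.301, -0.0], [0.0, -0.001, -1.0]]
contact_force: [-0.8, -1.9, 1.8]
finger_gap: 0.0
grasp_force: 0.9
12.85 [581.21818514 -36.14863445 103.02991832] -1.8765530083645297 [-0.79528279 -1.85907722  1.82260843] [-0.25009193  0.13058594  0.03643749] (array([581.016279  , -35.30872315, 102.92758064]), np.float64(-1.8700809295850929), np.float64(23.887121305807796))
```

```bash
python3 -m inch '[[[-0.24,-0.23,-0.18],-0.125,0],[[-0.26,-0.24,-0.15],-0.125,0],[[-0.27,-0.24,-0.12],-0.125,0],[[-0.2,-0.25,-0.18],-0.125,0],[[-0.15,-0.27,-0.27],-0.125,0],[[-0.18,-0.27,-0.23],-0.125,0],[[-0.2,-0.27,-0.18],-0.125,0],[[-0.22,-0.27,-0.12],-0.125,0],[[-0.1,-0.1,0],-0.12,0],[[0,0,0],0,0]]'
python3 - <<'E'
from dial import *
s=state();R=s['eef_rot'];print(s['time'],s['eef_pos'],np.arctan2(R[1,0],R[0,0]),s['contact_force'],s['torque'],pose(.5),pose(.61))
E
```

```text
time: 13.68
eef_pos: [599.7, -15.0, 117.4]
eef_rot: [[0.731, -0.682, 0.002], [-0.682, -0.731, 0.0], [0.002, -0.002, -1.0]]
contact_force: [2.7, -0.3, 0.4]
finger_gap: -0.2
grasp_force: 1.1
13.6833 [599.72418619 -14.99736852 117.37306231] -0.7508721124646538 [ 2.72141039 -0.26455891  0.40247982] [-0.19290483 -0.54217361  0.0231822 ] (array([598.22634116, -16.19681276, 117.21298041]), np.float64(-0.8168174807696504), np.float64(12.84037653505338)) (array([598.66851745, -12.94847285, 117.8963539 ]), np.float64(-0.6986281943541612), np.float64(11.721794602311334))
```

```bash
python3 -m inch '[[[0.4,0,0],0,0],[[0,0,-2],0,0],[[0,0,-3.5],0,0],[[0,0,-3.5],0,0],[[-2.5,0,-3],0,0],[[-3,0,0],0,0],[[-3,0,0],0,0],[[0,0,0],0,0],[[0,0,0],0,0],[[0,0,0],0,0]]'
python3 - <<'E'
from dial import *
import json
s=state();i=camera_info("wrist");im=read_camera("wrist")
json.dump({k:np.array(v).tolist() for k,v in i.items()},open("w3.json","w"));cv2.imwrite("pics/w3.png",im)
c=proj(i,P+30*n);print(c,proj(i,P+11*n+40.5*(np.cos(.866)*u+np.sin(.866)*y)))
x=int(np.clip(c[0]-75,0,410));v=int(np.clip(c[1]-60,0,300));print(x,v)
cv2.imwrite("pics/w3c.png",cv2.resize(im[v:v+120,x:x+150],None,fx=5,fy=5,interpolation=cv2.INTER_CUBIC))
E
```

```text
time: 14.52
eef_pos: [539.9, 40.1, 237.0]
eef_rot: [[0.728, -0.686, 0.001], [-0.686, -0.728, -0.0], [0.0, -0.0, -1.0]]
contact_force: [-0.1, 0.5, 0.4]
finger_gap: -0.2
grasp_force: 0.0
[294.78265328 125.75676074] [238.98750647 132.17471017]
219 65
```

View pics/w3c.png

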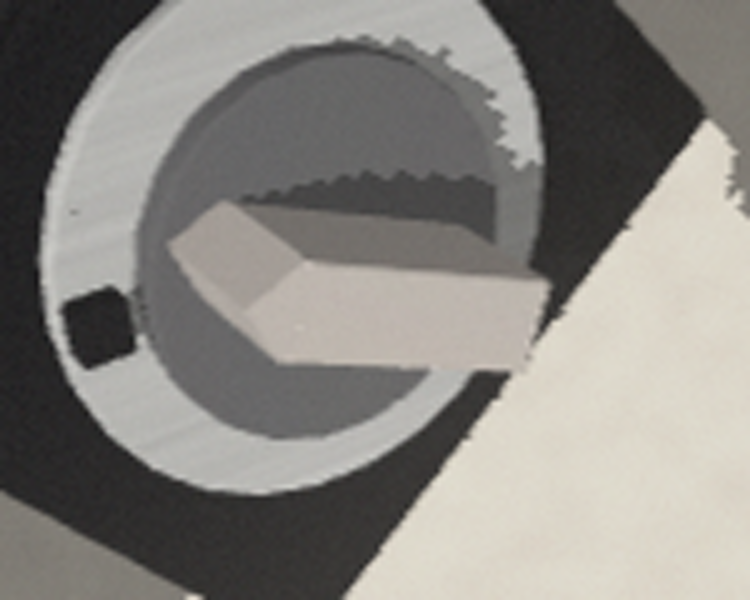

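The crop shows the pointed edge of the bar running from (168,243) at its foot to (243,310) at the top. The blunt corners are at (550,285) and (527,372), and the tab is at about (100,327), so the pointer is still short of the tab.

```bash
python3 - <<'E'
from dial import *
import json
w=json.load(open("w3.json"));f=lambda a,b:(219+a/5,65+b/5)
r={}
for l,p,h in[("tab",f(100,327),11),("tiptop",f(243,310),40),("tipbot",f(168,243),12),("blunt",f(538.5,328.5),40)]:
    a,b=onface(w,p,h);r[l]=np.array([a,b]);print(l,np.round([a,b,np.hypot(a,b),np.arctan2(b,a)],2))
d=r["tiptop"]-r["blunt"];print("bar dir",np.arctan2(d[1],d[0]),np.linalg.norm(d),"axis est",r["blunt"]+d*24/54)
s=state();R=s['eef_rot'];p0=s['eef_pos']
y0=np.arctan2(R[1,0],R[0,0])
for th,g in[(.55,8),(.6,0),(.7,0),(.8,0),(.85,0),(.9,0)]:
    p,yw,e=pose(th,gap=g);print(th,p,round(yw,3),"in tool now",np.round(R.T@(p-p0)/10,2),round(y0-yw,3),round(e,1))
E
```

```text
tab [27.16 29.67 40.23  0.83]
tiptop [26.89 13.01 29.87  0.45]
tipbot [26.54 12.73 29.44  0.45]
blunt [-21.19 -12.6   24.65  -2.61]
bar dir 0.4894258132889611 54.47797344770717 axis est [ 0.17797805 -1.21730376]
0.55 [603.39792261 -19.4111239  120.4363263 ] -0.762 in tool now [ 8.67 -0.03 11.63] 0.007 9.4
0.6 [598.62510868 -13.22347212 117.84158702] -0.709 in tool now [ 7.89 -0.15 11.89] -0.046 11.8
0.7 [598.57565346 -10.24932136 118.02139496] -0.606 in tool now [ 7.69 -0.37 11.88] -0.15 11.1
0.8 [598.10672269  -7.36154125 117.79596469] -0.506 in tool now [ 7.45 -0.54 11.9 ] -0.249 10.7
0.85 [597.93698247  -6.07549377 117.64458997] -0.458 in tool now [ 7.35 -0.63 11.91] -0.297 10.4
0.9 [597.70281309  -4.8219783  117.43690769] -0.411 in tool now [ 7.25 -0.7  11.93] -0.345 10.2
```

```bash
python3 -m inch '[[[2.9,0,0],0,0],[[2.9,0,0],0,0],[[2.9,0,0],0,0],[[0,0,0],0,0],[[0,0,3.3],0,0],[[0,0,3.3],0,0],[[0,0,3.3],0,0],[[0,0,1.9],0,0],[[0,0,0],0,0],[[0,0,0],0,0]]'
python3 -m inch '[[[-0.4,-0.06,0],0,0],[[-0.4,-0.06,0],-0.046,0],[[-0.2,-0.23,0],-0.1,0],[[-0.2,-0.23,0],-0.1,0],[[-0.16,-0.18,0],-0.08,0],[[0,0,0],0,0],[[0,0,0],0,0],[[0,0,0],0,0],[[0,0,0],0,0],[[0,0,0],0,0]]'
python3 - <<'E'
from dial import *
s=state();R=s['eef_rot'];p0=s['eef_pos'];y0=np.arctan2(R[1,0],R[0,0]);print(y0,p0,s['contact_force'])
for th in(.8,.85,.9,.95):
    p,yw,e=pose(th);print(th,np.round(R.T@(p-p0)/10,2),round(y0-yw,3))
E
```

```text
time: 15.4
eef_pos: [602.7, -19.8, 117.9]
eef_rot: [[0.729, -0.685, -0.003], [-0.685, -0.729, 0.0], [-0.002, 0.002, -1.0]]
contact_force: [0.4, -0.4, 1.3]
finger_gap: -0.1
grasp_force: 0.0
time: 16.23
eef_pos: [598.2, -4.4, 119.8]
eef_rot: [[0.91, -0.415, 0.002], [-0.415, -0.91, 0.0], [0.002, -0.001, -1.0]]
contact_force: [4.0, 1.4, 4.9]
finger_gap: -0.0
grasp_force: 2.6
-0.42779649116050134 [598.24985204  -4.41906681 119.80646432] [4.00334954 1.39360908 4.88525748]
0.8 [0.11 0.27 0.2 ] 0.078
0.85 [0.04 0.16 0.22] 0.03
0.9 [-0.03  0.06  0.24] -0.017
0.95 [-0.11 -0.04  0.26] -0.064
```

```bash
python3 -m inch '[[[0.4,0,0],0,0],[[0,0,-2],0,0],[[0,0,-3.5],0,0],[[0,0,-3.5],0,0],[[-2.5,0,-3],0,0],[[-3,0,0],0,0],[[-3,0,0],0,0],[[0,0,0],0,0],[[0,0,0],0,0],[[0,0,0],0,0]]'
python3 - <<'E'
from dial import *
import json
s=state();i=camera_info("wrist");im=read_camera("wrist")
json.dump({k:np.array(v).tolist() for k,v in i.items()},open("w4.json","w"));cv2.imwrite("pics/w4.png",im)
c=proj(i,P+30*n)
x=int(np.clip(c[0]-75,0,410));v=int(np.clip(c[1]-60,0,300));print(x,v)
cv2.imwrite("pics/w4c.png",cv2.resize(im[v:v+120,x:x+150],None,fx=5,fy=5,interpolation=cv2.INTER_CUBIC))
E
```

```text
time: 17.07
eef_pos: [523.6, 28.8, 238.7]
eef_rot: [[0.91, -0.414, -0.0], [-0.414, -0.91, -0.0], [-0.0, 0.0, -1.0]]
contact_force: [0.5, -0.4, 0.0]
finger_gap: 0.3
grasp_force: 0.0
222 62
```

View pics/w4c.png

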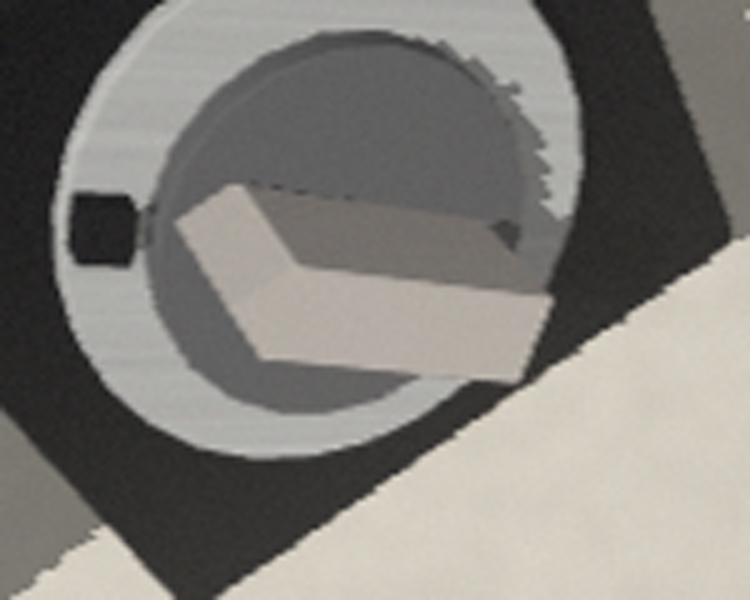

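The crop shows the pointer foot at (176,222) now level with the tab at (103,230), and the top tip at (236,302). I'll measure what error remains.

```bash
python3 - <<'E'
from dial import *
import json
w=json.load(open("w4.json"));f=lambda a,b:(222+a/5,62+b/5)
r={}
for l,p,h in[("tab",f(103,230),11),("tiptop",f(236,302),40),("tipbot",f(176,222),12),("blunt",f(536.5,339.5),40)]:
    a,b=onface(w,p,h);r[l]=np.array([a,b]);print(l,np.round([a,b,np.hypot(a,b),np.arctan2(b,a)],3))
d=r["tiptop"]-r["blunt"];print("bar dir",np.arctan2(d[1],d[0]),"axis est",r["blunt"]+d*24/54)
s=state();R=s['eef_rot'];p0=s['eef_pos'];y0=np.arctan2(R[1,0],R[0,0])
ax=T+Rt@[50,-32,0];ax[2]=113
for nme,t in[("button-model",ax),("button-tri",tri([("side",S(510,203)),("scene",C(302,287))]))]:
    print(nme,t,np.round(R.T@(t+[0,0,42]-p0)/10,2))
E
```

```text
tab [27.164 29.69  40.242  0.83 ]
tiptop [21.925 17.996 28.364  0.687]
tipbot [21.432 19.536 29.     0.739]
blunt [-16.672 -18.273  24.736  -2.31 ]
bar dir 0.7543203247014552 axis est [ 0.48224999 -2.1538836 ]
button-model [668.09580346 -27.70875896 113.        ] [15.46 -0.84  8.34]
button-tri [667.62313294 -27.77422124 115.63705957] [15.42 -0.81  8.08]
```

```bash
python3 -m inch '[[[2.9,0,0],0,0],[[2.9,0,0],0,0],[[2.9,0,0],0,0],[[0,0,0],0,0],[[0,0,3.3],0,0],[[0,0,3.3],0,0],[[0,0,3.3],0,0],[[0,0,2],0,0],[[0,0,0],0,0],[[0,0,0],0,0]]'
python3 -m inch '[[[-0.3,0,0],0,0],[[-0.3,0,0],0,0],[[-0.14,-0.18,0],-0.085,0],[[0,0,0],0,0],[[0,0,0],0,0],[[0,0,0],0,0],[[0,0,0],0,0],[[0,0,0],0,0],[[0,0,0],0,0],[[0,0,0],0,0]]'
python3 -m inch '[[[0.4,0,0],0,0],[[0,0,-2],0,0],[[0,0,-3.5],0,0],[[0,0,-3.5],0,0],[[-2.5,0,-3],0,0],[[-3,0,0],0,0],[[-3,0,0],0,0],[[0,0,0],0,0],[[0,0,0],0,0],[[0,0,0],0,0]]'
python3 - <<'E'
from dial import *
import json
s=state();i=camera_info("wrist");im=read_camera("wrist")
w4=json.load(open("w4.json"));old=cv2.imread("pics/w4.png");cv2.imwrite("pics/w5.png",im)
json.dump({k:np.array(v).tolist() for k,v in i.items()},open("w5.json","w"))
# rectify both views onto plane of bar top (h=40) and tab plane: 6 px/mm, columns=y, rows=-u
def rect(w,im,h):
    src=[];dst=[]
    for a in(-45,45):
        for b in(-45,45):
            src.append(proj(w,P+h*n+a*u+b*y));dst.append((270-6*b,270-6*a))
    return cv2.warpPerspective(im,cv2.getPerspectiveTransform(np.float32(src),np.float32(dst)),(540,540))
for nm,w,m in(("w4",w4,old),("w5",i,im)):
    g=rect(w,m,40).astype(int)
    warm=((g[...,2]-g[...,0]>8)&(g.sum(2)>450)).astype(np.uint8)
    yy,xx=np.mgrid[:540,:540];warm[np.hypot(xx-270,yy-270)>6*33]=0
    warm=cv2.morphologyEx(warm,cv2.MORPH_OPEN,np.ones((9,9)))
    k,lab,st,cen=cv2.connectedComponentsWithStats(warm);j=1+st[1:,4].argmax()
    pts=np.argwhere(lab==j)[:,::-1].astype(np.float32)
    c,sz,an=cv2.minAreaRect(pts);bx=cv2.boxPoints((c,sz,an));
    print(nm,"area mm2",st[j,4]/36,np.round([(270-c[1])/6,(270-c[0])/6,sz[0]/6,sz[1]/6,an],1),"c")
    t=rect(w,m,11).sum(2);t=(t<130).astype(np.uint8);t[np.hypot(xx-270,yy-270)>6*45.5]=0;t[np.hypot(xx-270,yy-270)<6*35.5]=0
    k,lab,st,cen=cv2.connectedComponentsWithStats(t);j=1+st[1:,4].argmax();q=cen[j];a,b=(270-q[1])/6,(270-q[0])/6;print("tab",a,b,np.hypot(a,b),np.arctan2(b,a),st[j,4]/36)
print(s['eef_pos'])
E
```

```text
time: 17.95
eef_pos: [602.4, -7.4, 118.8]
eef_rot: [[0.91, -0.414, -0.003], [-0.414, -0.91, -0.0], [-0.003, 0.001, -1.0]]
contact_force: [0.2, 0.1, 0.4]
finger_gap: -0.1
grasp_force: 0.0
time: 18.78
eef_pos: [597.2, -2.3, 120.2]
eef_rot: [[0.942, -0.335, 0.001], [-0.335, -0.942, 0.0], [0.001, -0.0, -1.0]]
contact_force: [2.1, 1.0, 4.0]
finger_gap: -0.1
grasp_force: 1.9
time: 19.62
eef_pos: [520.7, 24.7, 239.7]
eef_rot: [[0.942, -0.335, -0.0], [-0.335, -0.942, -0.0], [-0.0, 0.0, -1.0]]
contact_force: [-0.0, -0.0, -0.1]
finger_gap: 0.0
grasp_force: 0.0
w4 area mm2 833.5277777777778 [ 4.5  1.3 57.  20.9 53.4] c
tab 27.577083914134374 29.716708484341606 40.5410695511422 0.822725605836051 99.63888888888889
w5 area mm2 834.0 [ 4.4  1.7 56.9 21.5 50.3] c
tab 27.541655235482395 29.748651120256056 40.54041214128054 0.8239021486548834 101.25
[520.68806639  24.71333061 239.65377455]
```

```bash
python3 - <<'E'
from dial import *
import json
for nm,o,es in(("w3",(219,65),[((308,262),(550,285)),((278,362),(527,372))]),("w4",(222,62),[((300,265),(553,297)),((262,360),(520,382))])):
    w=json.load(open(nm+".json"))
    for A,B in es:
        a,b=[np.array(onface(w,(o[0]+q[0]/5,o[1]+q[1]/5),40)) for q in(A,B)];d=a-b;print(nm,a,b,np.arctan2(d[1],d[0]))
E
```

```text
w3 [22.69126689  1.94842426] [-17.39976152 -18.78731159] 0.4773256449994601
w3 [16.36880724 16.10071895] [-25.09590454  -6.23051819] 0.49401773279245775
w4 [20.8283169   7.26198266] [-11.24693828 -23.53094534] 0.765003914181517
w4 [10.68416174 19.68650936] [-22.29385808 -12.82452809] 0.7782675910194429
```

The bar edges now give about 0.825 rad and the tab about 0.824, so the dial is set. Next is the button.

```bash
python3 -m inch '[[[3.9,0,0],0,0],[[3.9,0,0],0,0],[[3.9,0,0],0,0],[[3.9,0,0],0,0],[[0,0,0],0,0],[[0,0,3.2],0,0],[[0,0,3.2],0,0],[[0,0,3.2],0,0],[[0,0,0],0,0],[[0,0,0],0,0]]'
python3 -m inch '[[[0,0,0.3],0,0],[[0,0,0.3],0,0],[[0,0,0.2],0,0],[[0,0,0.2],0,0],[[0,0,0],0,0],[[0,0,0],0,0],[[0,0,0],0,0],[[0,0,0],0,0],[[0,0,0],0,0],[[0,0,0],0,0]]'
```

```text
time: 20.5
eef_pos: [666.7, -27.8, 142.1]
eef_rot: [[0.942, -0.335, -0.004], [-0.335, -0.942, 0.0], [-0.004, 0.001, -1.0]]
contact_force: [0.1, 0.5, 1.0]
finger_gap: 0.3
grasp_force: 0.0
time: 21.33
eef_pos: [667.6, -27.4, 134.1]
eef_rot: [[0.942, -0.335, 0.001], [-0.335, -0.942, -0.0], [0.001, -0.0, -1.0]]
contact_force: [4.0, 0.1, 4.0]
finger_gap: 0.0
grasp_force: 2.1
```

```bash
python3 -m inch '[[[0,0,0.2],0,0],[[0,0,0.2],0,0],[[0,0,0.2],0,0],[[0,0,0],0,0],[[0,0,0],0,0],[[0,0,0],0,0],[[0,0,0],0,0],[[0,0,0],0,0],[[0,0,0],0,0],[[0,0,0],0,0]]'
```

```text
time: 22.17
eef_pos: [667.7, -27.4, 132.5]
eef_rot: [[0.942, -0.335, 0.004], [-0.335, -0.942, -0.0], [0.004, -0.001, -1.0]]
contact_force: [-7.8, 0.6, 37.2]
finger_gap: -0.2
grasp_force: 18.5
```

```bash
python3 -m inch '[[[0,0,-1],0,0],[[0,0,-2],0,0],[[0,0,-3.5],0,0],[[0,0,-3.5],0,0],[[-2.5,0,-2],0,0],[[-3.9,0,0],0,0],[[-3.9,0,0],0,0],[[-3.5,0,0],0,0],[[0,0,0],0,0],[[0,0,0],0,0]]'
python3 - <<'E'
from dial import *
import json
s=state();print(s['time'],s['eef_pos'],s['contact_force'])
i=camera_info("wrist");im=read_camera("wrist");cv2.imwrite("pics/w6.png",im)
w5=json.load(open("w5.json"));old=cv2.imread("pics/w5.png")
def rect(w,im,h):
    src=[];dst=[]
    for a in(-45,45):
        for b in(-45,45):
            src.append(proj(w,P+h*n+a*u+b*y));dst.append((270-6*b,270-6*a))
    return cv2.warpPerspective(im,cv2.getPerspectiveTransform(np.float32(src),np.float32(dst)),(540,540))
yy,xx=np.mgrid[:540,:540]
for w,m in((w5,old),(i,im)):
    g=rect(w,m,40).astype(int);warm=((g[...,2]-g[...,0]>8)&(g.sum(2)>450)&(np.hypot(xx-270,yy-270)<198)).astype(np.uint8)
    warm=cv2.morphologyEx(warm,cv2.MORPH_OPEN,np.ones((9,9)))
    k,lab,st,_=cv2.connectedComponentsWithStats(warm);j=1+st[1:,4].argmax();print(cv2.minAreaRect(np.argwhere(lab==j)[:,::-1].astype(np.float32)))
    t=((rect(w,m,11).sum(2)<130)&(np.abs(np.hypot(xx-270,yy-270)-243)<30)).astype(np.uint8)
    k,lab,st,cen=cv2.connectedComponentsWithStats(t);j=1+st[1:,4].argmax();print("tab",cen[j])
E
```

```text
time: 23.0
eef_pos: [534.9, 19.3, 247.7]
eef_rot: [[0.943, -0.334, -0.002], [-0.334, -0.943, -0.0], [-0.002, 0.001, -1.0]]
contact_force: [1.2, -0.2, 0.2]
finger_gap: -0.0
grasp_force: 0.0
23.0 [534.8786427   19.2740928  247.65469909] [ 1.22057867 -0.21883815  0.23146235]
((259.88031005859375, 243.60598754882812), (341.61322021484375, 128.8590087890625), 50.2677001953125)
tab [ 91.50809328 104.75006859]
((223.09658813476562, 309.34619140625), (395.754638671875, 272.2358093261719), 50.073699951171875)
tab [ 92.33399321 102.96238688]
```

```bash
python3 -c "
from rig import *
print(sign_off())"
```

```text
the job is handed in; nothing more can be done
None
```

I handed the job in at 23 s with the mug upright in the tray, the lid shut and the dial measured within 0.01 rad of the tab. The start button was pressed to its stop (judged from 37 N at the tool) and let go. I did not look again at the mug, lid or button before handing in, and no verdict came back.

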